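# Find the high spot of a bent pasta roller

### The arm

A 6-joint arm with a two-finger parallel gripper is mounted at the origin on a cart in front of the work surface, level with it; the furniture and walls round the work are solid. World frame = base frame: x ahead of the robot, y to its left, z up, the work surface at z = 0. Lengths are in mm, angles in rad, forces in N, time in s.
With the tool pointing down it reaches from about 300 to 875 mm from the base axis. Payload 6.4 kg.
Tool frame: the origin (TCP) lies on the centre line of the jaws, within the pads' length; the fingertips stand bot.tip_reach ahead of it and the grasp point (between the pads) lies 3 mm ahead of it (bot.tip_reach is the distance from the TCP to the fingertips, in mm); z points along the fingers, y is the line along which they close (so a half turn about z gives the same grasp; the last joint's range is limited). The gripper opens to 85 mm and grips with 20 to 120 N. Pads are 22 mm wide; open, the fingers measure 114 mm over their backs; the gripper's body (76 mm by 85 mm) begins 54 mm behind the grasp point. The pads swing forward as they close: fully open they stand 13 mm farther back than shut.
Start: joints at [-1.33, 0.181, 1.607, -0, 1.354, -0.206], TCP at [248.464, -518.562, 253.288] pointing down, gripper open.
Joint ranges: [-2.99, 2.99], [-0.89, 2.07], [0.3, 2.58], [-1.14, 4.28], [0, 2.63], [-3.12, 3.12]. Speed limits (rad/s): [2.57, 2.57, 3.01, 3.14, 3.14, 3.14].

### API

Orientations are given as [roll, pitch, yaw] about the fixed x, y, z axes, in that order (R = Rz(yaw) Ry(pitch) Rx(roll)).
In Python, from station import bot gives the robot as it stands. The module is installed in compiled form; this text tells all that it offers.
- The arm moves only by the shell command python3 -m handwheel 'ROWS' [FORCE]. ROWS is JSON, one flat list of numbers, 5 for each row, row after row: the shift along the tool's x, y, z in m, then the turn about the tool's z in rad, then the finger opening in m, from 0 to 0.0854. In form: [dx, dy, dz, twist, jaw, dx, dy, dz, twist, jaw, ...]. A call has 1 to 8 rows; each row shifts and turns the commanded pose from where the row before left it, along the tool's axes as they then stand; what a row does not reach is not made up. A row lasts 1/10 s, in which the tool goes at most 50 mm and 8.59 degrees, less where a joint would pass 70% of its speed; a pose out of reach is approached as far as the arm can. A call with a gripper value outside its range is refused whole. The fingers move at their own pace and stop on an object; FORCE is the grip in N (left out, the last holds). Time passes only in rows, so rows that do not move let the fingers close. It gives the time, the measured TCP pose, the force, the opening and the grip force at its end, in the units of the state.
- bot.get_state(): the state, without advancing time (a new reading comes with each control period).
- bot.grab_frame(name): name is "side" or "top" or "wrist"; returns (picture, depth): 400x640x3 uint8, blue, green, red; 400x640 float32, mm along the optical axis (not along the pixel's ray), 0 where there is no reading.
- bot.calibration(name): a dict with "fx", "fy", "cx", "cy" (pixels), "camera_from_world" (4x4, takes a point from world to camera coordinates); the wrist camera has in their place "tool_from_camera" (4x4, takes a point from camera to tool coordinates, whose origin is the TCP and whose axes are the flange's). Camera axes: x right, y down, z forward; pixel columns grow to the right and rows downward; lengths in mm; the calibration is good to about 2 mm. A picture is of the moment at which its call begins: read the wrist's pose just before it. calibration takes no time and is no camera call.
- bot.close_job(): hands the job in; it is judged then, once.
The state is a dict: "time": time; "qpos": joint angles; "dq": joint speeds; "tau": joint torques, N m; "position": TCP position; "orientation": TCP orientation; "force": force on the tool from outside, world axes, zero at the start; "torque": the same for the moment, N m; "grip_width": opening from 0.0 (shut) to 1.0 (fully open); "finger_force": force on a finger pad.
Only numpy, scipy, OpenCV 4.12 (cv2) and the standard library are available. Lean on these libraries where they do the work, as an engineer would, in place of code of your own. Each camera call takes 0.05 s, during which the arm holds its last target. There are 200 camera calls.

### The job

This pasta-machine roller runs out of true and lies in the V-blocks of a test stand. Lower the dial gauge until its sprung plunger bears on the barrel with the pointer half way round the dial (opposite its rest mark) and let go of it, then crank the roller gently through one whole turn under the plunger, starting over the top towards the wall, with so light a hand that it is neither lifted nor pressed hard in the V-blocks and without driving the pointer to its end. Watch the pointer, then turn on to where the barrel stands highest and leave the roller there, seated in its V-blocks with its high spot under the plunger, the gauge still down and the things around undisturbed.

Things in the scene. Friction and masses are not known exactly. Their poses are not given: they have to be found in the camera images.
- stand: Fixed test stand: grey base 135 x 182 x 10 mm, two polished 90 degree V-blocks 14 mm thick at y = -72 and +72 mm, round column, 210 mm high, at x = +62 mm. Pressing the roller into the V-blocks with over about 8 N is forcing it. Origin on the worktop under the middle of the roller's axis, which lies at z = 80 mm along y. x points to the wall, y left along the roller, z up.
- carriage: Dial gauge head, sliding up and down the column (9 N friction, stays where left; 64 mm of travel down from its top place, where its origin is 190 mm over the worktop). Origin at the centre of the dial (27 mm radius, 18 mm thick, facing the robot's right and up), straight over the roller's middle. A sprung plunger sticks out below. Axes as the stand's.
- tab (a point): Centre of the black grip tab on top of the dial gauge: 26 mm along x, 14 mm thick along y, 26 mm high (25 to 50 mm above the dial's centre), to be taken from above with the fingers closing along the stand's y. Axes as the stand's.
- plunger: The gauge's plunger: 6 mm rod with a ball tip of 5 mm radius; origin at the lowest point of the tip, 72 mm under the dial's centre when free. It springs up by 20 mm at most, pushing with about 1 N at first and 4 N at the end.
- pointer (a joint): Dial pointer, rad: 0 with the plunger free (pointer at the dial's top), growing clockwise by 0.3 rad per mm that the plunger is pushed in; half way is 3.0, the end of travel 6.0.
- roller: Loose steel roller, 0.9 kg, crank at its -y end. 10 mm radius journals lie in the V-blocks (2 to 3 mm end play), whose friction holds it at any angle. Barrel: 124 mm long, 20 mm radius, centred about 4.5 mm off the journals' axis in a direction that is unknown, fixed to the crank, new every time. Origin mid-axis; y along the axis, z from axis to crank grip, straight up at the start.
- crank_grip (a point): Where to take the crank's freely turning black sleeve: 7 mm radius, parallel to the roller's axis, 30 mm off it, y = -99 to -149 mm in the roller's frame; this point at y = -130. Taken from above, fingers closing along the stand's x; can be led round the full circle with the gripper pointing down. Roller's axes.
- salt_shaker: Salt shaker, 44 x 44 x 90 mm, standing left of the stand; origin under its foot. Leave it alone.
- spice_jar: Spice jar, 40 x 40 x 101 mm, left of the stand; origin under its foot. Leave it alone.
- mug: White mug, 83 x 116 x 94 mm, farther left; origin under its foot. Leave it alone.

How it is judged (in metres and radians):
On the way, in this order (a step that is already met when the one before it is completed fails the run):
1. the plunger bears on the roller with the pointer about half way (2.55 to 3.45 rad) and the gauge is let go (value of joint pointer between 2.55 and 3.45 rad and contact force between plunger and roller above 0.5 N and contact force between the fingers and carriage below 0.3 N), for 0.2 s.
2. crank turned to the wall side, plunger bearing (x of crank_grip in the frame of stand above 0.024 m and contact force between plunger and roller above 0.3 N), for 0.05 s.
3. crank turned to the bottom, plunger bearing (z of crank_grip in the frame of stand below 0.056 m and contact force between plunger and roller above 0.3 N), for 0.05 s.
4. crank turned to the robot's side, plunger bearing (x of crank_grip in the frame of stand below -0.024 m and contact force between plunger and roller above 0.3 N), for 0.05 s.
5. crank back at the top, plunger bearing (z of crank_grip in the frame of stand above 0.104 m and contact force between plunger and roller above 0.3 N), for 0.05 s.
At the end, for the whole second after the job is handed in: The plunger still bears on the barrel, its tip within about 0.5 mm of the highest that the barrel lifts it (high spot under the plunger to within about 25 degrees), the roller at rest and seated in both V-blocks (axis within 2 mm of its height and 0.03 rad of its line) (z of plunger in the frame of stand above 0.1035 m and contact force between plunger and roller above 0.5 N and z of roller in the frame of stand below 0.082 m and angle between the y axis of roller and the y axis of stand, either way round below 0.03 rad and angular speed of roller below 0.1 rad/s); the robot touches nothing.
It fails at once if pointer driven to its end (value of joint pointer above 5.85 rad).
It fails at once if roller lifted more than 3 mm in the V-blocks (z of roller in the frame of stand above 0.083 m).
It fails at once if roller forced against the V-blocks (more than 34 N) (contact force between roller and stand above 34 N).
It fails at once if a bystander disturbed (moved 25 mm) (distance of any of salt_shaker, spice_jar, mug from where it was at the start of the episode above 0.025 m).
It also fails if it takes over 70 s, if anything falls off the work surface, if the arm or the gripper's body presses on something with over 40 N, if the wrist force passes 120 N, or if a joint passes its speed limit or range.

## Working session

There is one attempt and no reset: what is moved stays moved. The work goes in short steps, Python scripts to look and compute and a shell command to move; the robot and the scene stay as the last step left them, time stands still between calls to the robot, and variables do not carry over. Pictures are saved under pics/ and viewed, at most 10 in all, crops included, and the job is handed in when it is done.

```bash
mkdir -p pics; python3 - <<'E'
from station import bot
import cv2,numpy as np
s=bot.get_state();print(s)
for n in("side","top"):
    im,d=bot.grab_frame(n);cv2.imwrite(f"pics/{n}0.png",im);np.save(f"pics/{n}0.npy",d)
    print(n,bot.calibration(n))
print(bot.calibration("wrist"))
E
```

```text
{'time': 0.0, 'qpos': array([-1.33030393e+00,  1.81541488e-01,  1.60803340e+00,  7.19099489e-06,
        1.35384044e+00, -2.06327009e-01]), 'dq': array([-0.00039612,  0.00071776,  0.00042567, -0.00066194, -0.000926  ,
       -0.00178133]), 'tau': array([ 3.31126948e-04, -4.44866216e+01, -3.51335013e+01, -3.16581563e-04,
        9.11179843e-03,  2.68685426e-05]), 'position': array([ 248.32984562, -518.01398236,  252.37162369]), 'orientation': array([-3.13981008e+00, -3.80275101e-04,  4.46817518e-01]), 'force': array([-0.40048329, -0.33029977, -0.64496436]), 'torque': array([0.0099375 , 0.00497902, 0.05515495]), 'finger_force': 0.0, 'grip_width': 1.0031490164329562}
side {'fx': 484.7859550105379, 'fy': 484.7859550105379, 'cx': 319.98702505101846, 'cy': 193.57899924491747, 'camera_from_world': array([[-4.58794082e-01, -8.88402750e-01, -1.57652548e-02,
         3.48862007e+02],
       [-7.02322006e-01,  3.73451643e-01, -6.06034380e-01,
         3.64661628e+02],
       [ 5.44290170e-01, -2.66972702e-01, -7.95282206e-01,
         1.30607489e+03],
       [ 0.00000000e+00,  0.00000000e+00,  
[... 275 characters left out ...]
01, -1.87811576e-02, -8.52093113e-02,
         4.88589887e+02],
       [ 8.51676389e-02,  3.00908455e-03, -9.96362092e-01,
         1.21965793e+03],
       [ 0.00000000e+00,  0.00000000e+00,  0.00000000e+00,
         1.00000000e+00]])}
{'fx': 279.37832677910524, 'fy': 279.37832677910524, 'cx': 323.755890857064, 'cy': 204.29220583492554, 'tool_from_camera': array([[ 1.63228715e-03, -9.46356667e-01, -3.23119784e-01,
         8.27091491e+01],
       [ 9.99998603e-01,  1.66131705e-03,  1.85957057e-04,
        -1.07767820e+00],
       [ 3.60822705e-04, -3.23119636e-01,  9.46358056e-01,
        -1.20373486e+02],
       [ 0.00000000e+00,  0.00000000e+00,  0.00000000e+00,
         1.00000000e+00]])}
```

View pics/side0.png

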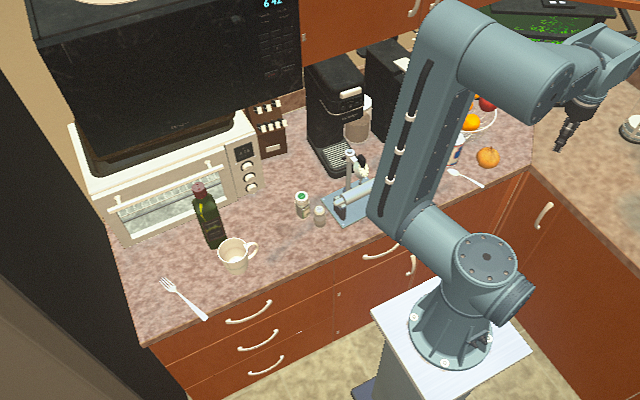

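View pics/top0.png

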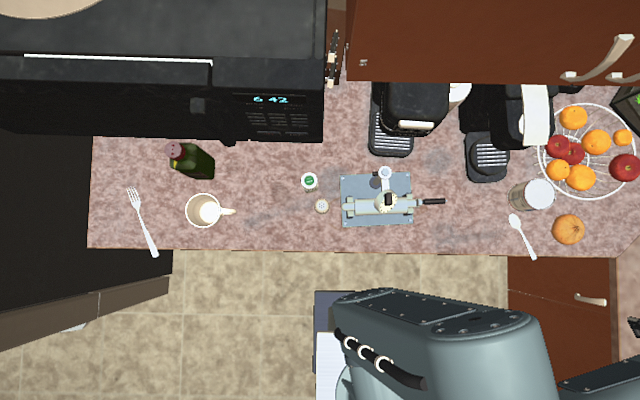

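The top view shows the stand at about (378,200), the crank sleeve towards (435,201) and the column top at (385,172). The jars stand at (309,181) and (321,206).

```bash
cat > h.py <<'E'
from station import bot
import cv2,numpy as np
def px2w(n,u,v,z):
    "pixel to world point on plane at height z"
    c=bot.calibration(n);T=np.linalg.inv(c["camera_from_world"])
    r=T[:3,:3]@[(u-c["cx"])/c["fx"],(v-c["cy"])/c["fy"],1];o=T[:3,3]
    return o+r*(z-o[2])/r[2]
def w2px(n,p):
    c=bot.calibration(n);q=(c["camera_from_world"]@[*p,1])[:3]
    return c["fx"]*q[0]/q[2]+c["cx"],c["fy"]*q[1]/q[2]+c["cy"]
def crop(im,x0,x1,y0,y1,k,name):
    cv2.imwrite(name,cv2.resize(im[y0:y1,x0:x1],None,fx=k,fy=k,interpolation=cv2.INTER_CUBIC))
E
python3 - <<'E'
from h import *
crop(cv2.imread("pics/top0.png"),330,450,155,235,6,"pics/c1.png")
d=np.load("pics/top0.npy")
c=bot.calibration("top");T=np.linalg.inv(c["camera_from_world"])
v,u=np.mgrid[155:235,330:450];Z=d[155:235,330:450]
P=np.stack([(u-c["cx"])/c["fx"]*Z,(v-c["cy"])/c["fy"]*Z,Z],-1)@T[:3,:3].T+T[:3,3]
def st(m,n):
    p=P[m];print(n,len(p),p.min(0).round(),p.max(0).round(),np.median(p,0).round(1))
z=P[...,2]
st((z>4)&(z<16),"base");st((z>200)&(z<216),"col");st((z>225),"tab")
m=(z>95)&(z<130)&(u>415);st(m,"crank")
b=((z>6)&(z<14)).astype(np.uint8)
print(cv2.minAreaRect(P[b>0][:,:2].astype(np.float32)))
print(cv2.minAreaRect(P[m][:,:2].astype(np.float32)))
E
```

```text
base 2896 [ 398. -175.    4.] [607. 132.  16.] [508.7  12.    9.9]
col 300 [451.  -4. 200.] [545.  39. 216.] [491.8  22.3 205.6]
tab 122 [380.   7. 226.] [ 484.  153. 1257.] [467.2  16.3 238.6]
crank 180 [ 468. -140.   97.] [485. -71. 124.] [ 477.6 -101.5  116.6]
((502.2070007324219, -22.563949584960938), (203.5142364501953, 307.1728210449219), 1.0937494039535522)
((476.69122314453125, -105.63961791992188), (16.58074378967285, 68.8185806274414), 1.0027579069137573)
```

View pics/c1.png

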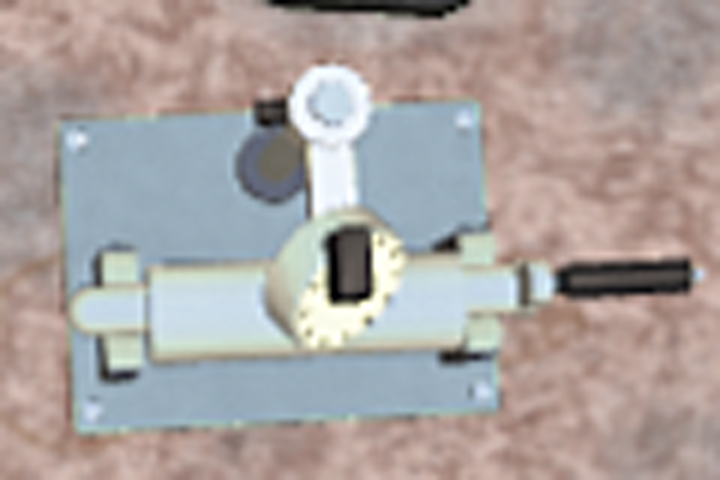

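The enlarged crop shows the base corners at (62,123), (480,102), (497,410) and (78,433), the column top at (330,102), the tab at about (349,262), and the sleeve from (557,278) to (690,273).

```bash
python3 - <<'E'
from h import *
f=lambda x,y,z:px2w("top",330+x/6-.4,155+y/6-.4,z)[:2]
TL,TR,BR,BL=[f(x,y,10) for x,y in((62,123),(480,102),(497,410),(78,433))]
print("len",[np.linalg.norm(a-b).round(1) for a,b in((TL,TR),(TR,BR),(BR,BL),(BL,TL))])
d=(TL-TR)+(BL-BR);th=np.arctan2(-d[0],d[1]);e=(TL-BL)+(TR-BR);th2=np.arctan2(e[1],e[0])
print("yaw",th,th2,"ctr",(TL+TR+BL+BR)/4)
col=f(330,102,210);tab=f(349,258,239);g=[f(557,278,117),f(690,273,117)]
R=np.array([[np.cos(th),-np.sin(th)],[np.sin(th),np.cos(th)]])
print("col",col,"origin by col",col-R@[62,0],"tab",tab,"sleeve",g)
o=col-R@[62,0]
for n,q in(("tab",tab),("g0",g[0]),("g1",g[1]),("basectr",(TL+TR+BL+BR)/4)):print(n,R.T@(q-o))
E
```

```text
len [np.float64(179.1), np.float64(131.8), np.float64(178.0), np.float64(132.6)]
yaw 0.07152279213745644 0.06235632430362067 ctr [488.99964174  12.85359859]
col [531.12334631  17.6531804 ] origin by col [469.28185952  13.22254703] tab [472.34840028  14.37620257] sleeve [array([477.11976993, -83.21987722]), array([ 480.04844996, -134.96098651])]
tab [3.14114297 0.93156542]
g0 [  0.92591951 -96.75596471]
g1 [   0.14959762 -148.57407817]
basectr [19.64100473 -1.77707393]
```

```bash
python3 -c "
from station import bot;print(bot.tip_reach)"
python3 -m handwheel '[0.027,-0.024,-0.006,0,0.08,0.027,-0.024,-0.006,0,0.08,0.027,-0.024,-0.006,0,0.08,0.027,-0.024,-0.006,0,0.08,0.027,-0.024,-0.006,0,0.08,0.027,-0.024,-0.006,0,0.08,0.027,-0.024,-0.006,0,0.08,0.027,-0.024,-0.006,0,0.08]' 30
python3 -m handwheel '[0.027,-0.024,-0.006,0,0.05,0.027,-0.024,-0.006,0,0.05,0.027,-0.024,-0.006,0,0.05,0.027,-0.024,-0.006,0,0.05,0.027,-0.024,-0.006,0,0.05,0.027,-0.024,-0.006,0,0.05,0.025,-0.023,-0.004,0,0.05,0,0,0,0,0.05]'
python3 -m handwheel '[0,0,0,0.095,0.05,0,0,0,0.095,0.05,0,0,0,0.095,0.05,0,0,0,0.095,0.05,0,0,0,0,0.05]'
```

```text
22.0
time: 0.9
position: [360.5, -250.5, 301.2]
orientation: [-3.141, 0.0, 0.447]
force: [0.8, -0.3, 1.0]
grip_width: 0.934
finger_force: 0.0
time: 1.7
position: [457.6, -17.5, 341.6]
orientation: [-3.141, -0.001, 0.451]
force: [-0.7, -0.6, -0.0]
grip_width: 0.585
finger_force: 0.0
time: 2.2
position: [456.4, -21.2, 340.8]
orientation: [-3.142, 0.001, 0.065]
force: [-0.4, 0.4, -0.4]
grip_width: 0.587
finger_force: 0.0
```

```bash
cat >> h.py <<'E'
from scipy.spatial.transform import Rotation as Ro
def wcam(s):
    T=np.eye(4);T[:3,:3]=Ro.from_euler("xyz",s["orientation"]).as_matrix();T[:3,3]=s["position"]
    return T@bot.calibration("wrist")["tool_from_camera"]
def wpx(W,u,v,z):
    c=bot.calibration("wrist");r=W[:3,:3]@[(u-c["cx"])/c["fx"],(v-c["cy"])/c["fy"],1];o=W[:3,3]
    return o+r*(z-o[2])/r[2]
E
python3 - <<'E'
from h import *
s=bot.get_state();im,d=bot.grab_frame("wrist");W=wcam(s)
cv2.imwrite("pics/w1.png",im);np.save("pics/w1.npy",d);np.save("pics/W1.npy",W)
E
```

```text
(no output)
```

View pics/w1.png

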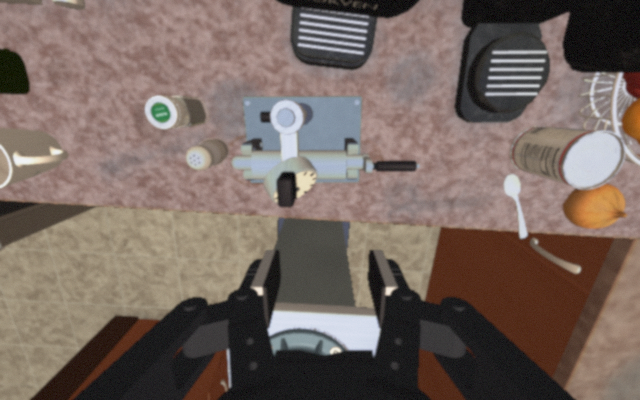

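The wrist view shows the tab at (287,188), the column top at (288,117), the dial at (291,181), and the sleeve from (374,166) to (416,166).

```bash
python3 - <<'E'
from h import *
W=np.load("pics/W1.npy");im=cv2.imread("pics/w1.png")
print("col",wpx(W,288,117,210),"sleeve",wpx(W,376,166,110),wpx(W,415,166,110))
crop(im,225,425,85,215,4,"pics/c2.png")
d=np.load("pics/w1.npy");c=bot.calibration("wrist")
v,u=np.mgrid[90:215,230:430];Z=d[90:215,230:430]
P=np.stack([(u-c["cx"])/c["fx"]*Z,(v-c["cy"])/c["fy"]*Z,Z],-1)@W[:3,:3].T+W[:3,3]
g=im[90:215,230:430].max(-1);z=P[...,2]
def st(m,n):
    p=P[m];print(n,len(p),p.min(0).round(1),p.max(0).round(1),np.median(p,0).round(1))
st((z>236)&(z<250)&(g<70)&(u>270)&(u<305)&(v>160),"tabtop")
st((z>205)&(z<214)&(v<135),"coltop")
# barrel profile at a few columns either side of dial
for uu in(252,340,350,355):
    k=(u==uu)&(z>70)&(z<112)&(v>140)&(v<185);p=P[k];i=p[:,2].argmax();print(uu,p[i].round(1),np.c_[p[:,0],p[:,2]].round(0)[::2].tolist())
E
```

```text
col [529.74108227  15.23107056 210.        ] sleeve [474.29097709 -85.6537048  110.        ] [ 477.61112641 -135.0204127   110.        ]
tabtop 327 [458.7   6.9 236. ] [481.8  19.  238.8] [470.   13.5 237. ]
coltop 267 [521.8  10.2 206.2] [536.9  25.9 211.7] [529.2  17.8 209.8]
252 [462.3  72.9 103.5] [[486.0, 71.0], [484.0, 72.0], [481.0, 76.0], [478.0, 75.0], [478.0, 90.0], [476.0, 93.0], [474.0, 98.0], [472.0, 97.0], [470.0, 100.0], [466.0, 102.0], [463.0, 101.0], [461.0, 103.0], [458.0, 101.0], [456.0, 103.0], [453.0, 102.0], [449.0, 99.0], [442.0, 80.0], [438.0, 77.0]]
340 [471.5 -40.3 104.9] [[488.0, 84.0], [486.0, 91.0], [484.0, 93.0], [482.0, 97.0], [480.0, 99.0], [477.0, 101.0], [475.0, 101.0], [472.0, 101.0], [470.0, 103.0], [467.0, 103.0], [464.0, 101.0], [462.0, 102.0], [459.0, 101.0], [456.0, 98.0], [452.0, 94.0]]
350 [473.6 -54.4  89.5] [[498.0, 75.0], [496.0, 76.0], [493.0, 80.0], [491.0, 82.0], [488.0, 81.0], [485.0, 79.0], [482.0, 76.0], [481.0, 85.0], [479.0, 87.0], [476.0, 89.0], [474.0, 90.0], [471.0, 89.0], [468.0, 89.0], [465.0, 87.0], [460.0, 76.0], [458.0, 79.0], [456.0, 82.0], [453.0, 81.0], [449.0, 77.0]]
355 [468.7 -61.6  89.9] [[499.0, 75.0], [496.0, 75.0], [494.0, 79.0], [492.0, 83.0], [489.0, 81.0], [486.0, 79.0], [483.0, 76.0], [481.0, 85.0], [479.0, 87.0], [476.0, 88.0], [474.0, 89.0], [471.0, 89.0], [469.0, 90.0], [466.0, 87.0], [461.0, 77.0], [458.0, 79.0], [456.0, 83.0], [453.0, 82.0], [450.0, 78.0]]
```

View pics/c2.png

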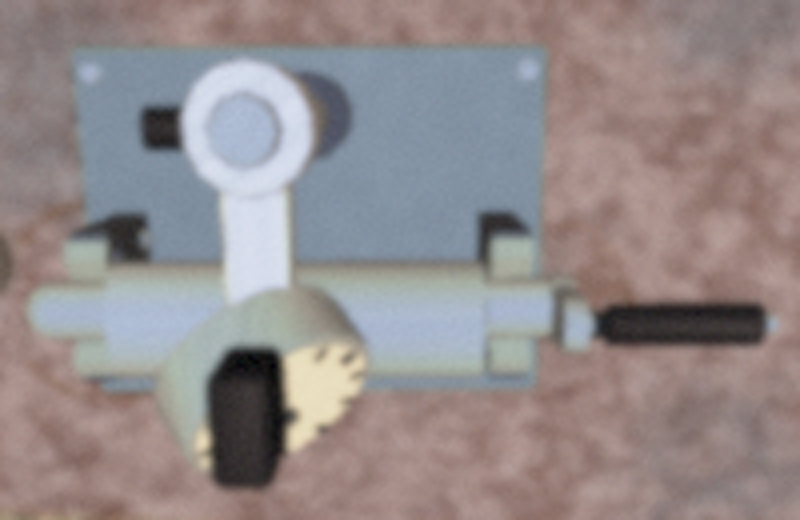

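Tab centre is (470.3, 13.3) with its top at about 238 mm. The barrel sits about 4 mm to the robot's side and 2 mm high, so its high spot should be about 60° before the top. Now I'll take the tab.

```bash

python3 -m handwheel '[0.0055,-0.0113,0.01,0,0.05,0.0055,-0.0113,0.01,0,0.05,0.0053,-0.0111,0.01,0,0.05,0,0,0.02,0,0.05,0,0,0.02,0,0.05,0,0,0.015,0,0.05,0,0,0.01,0,0.05,0,0,0.004,0,0.05]' 40
python3 -m handwheel '[0,0,0,0,0.03,0,0,0,0,0.02,0,0,0,0,0.01,0,0,0,0,0.005,0,0,0,0,0.005,0,0,0,0,0.005]' 40
```

```text
time: 3.05
position: [470.2, 14.9, 240.6]
orientation: [-3.141, 0.002, 0.068]
force: [0.1, -0.1, 0.1]
grip_width: 0.583
finger_force: 0.0
time: 3.65
position: [471.4, 13.0, 243.2]
orientation: [3.139, -0.002, 0.067]
force: [0.7, -5.3, 0.5]
grip_width: 0.152
finger_force: 43.3
```

```bash

python3 -m handwheel '[0,0,0.003,0,0.005,0,0,0.003,0,0.005,0,0,0.003,0,0.005,0,0,0.003,0,0.005,0,0,0.003,0,0.005]'
python3 -m handwheel '[0,0,0.002,0,0.005,0,0,0.002,0,0.005,0,0,0.002,0,0.005,0,0,0.002,0,0.005,0,0,0.002,0,0.005,0,0,0.001,0,0.005,0,0,0,0,0.005,0,0,0,0,0.005]'
python3 - <<'E'
from h import *
im,d=bot.grab_frame("top");cv2.imwrite("pics/t2.png",im);crop(im,330,450,155,235,5,"pics/c3.png")
E
```

```text
time: 4.15
position: [471.4, 13.0, 229.1]
orientation: [3.139, -0.002, 0.067]
force: [-3.8, -5.5, 8.6]
grip_width: 0.154
finger_force: 44.3
time: 4.95
position: [471.4, 13.0, 218.2]
orientation: [3.139, -0.002, 0.067]
force: [-3.2, -5.2, 9.0]
grip_width: 0.151
finger_force: 44.3
```

View pics/c3.png

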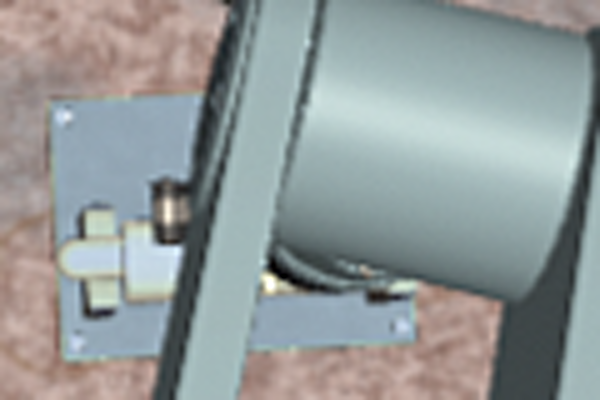

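```bash

python3 -m handwheel '[0,0,0,0,0.03,0,0,0,0,0.05,0,0,0,0,0.05,0,0,-0.01,0,0.05,0,0,-0.02,0,0.05,0,0,-0.02,0,0.05,0,0,-0.02,0,0.05,0,0,0,0,0.05]'
python3 -m handwheel '[0,0.03,0,0,0.05,0,0.03,0,0,0.05,0,0.03,0,0,0.05,0,0.025,0,0,0.05,0,0,0,-0.143,0.05,0,0,0,-0.143,0.05,0,0,0,-0.143,0.05,0,0,0,-0.143,0.05]'
python3 -m handwheel '[0,0,0,-0.143,0.05,0,0,0,-0.143,0.05,0,0,0,-0.143,0.05,0,0,0,-0.143,0.05,0,0,0,-0.143,0.05,0,0,0,-0.143,0.05,0,0,0,-0.143,0.05,0,0,0,0,0.05]'
python3 - <<'E'
from h import *
s=bot.get_state();im,d=bot.grab_frame("wrist");W=wcam(s);print(s["position"],s["orientation"],s["qpos"])
cv2.imwrite("pics/w2.png",im);np.save("pics/w2.npy",d);np.save("pics/W2.npy",W)
E
```

```text
time: 5.8
position: [472.5, 13.8, 289.9]
orientation: [3.14, -0.006, 0.067]
force: [-0.8, 0.5, -0.2]
grip_width: 0.585
finger_force: 0.0
time: 6.6
position: [478.1, -100.6, 285.4]
orientation: [-3.14, 0.0, 0.644]
force: [-0.8, -0.4, -0.2]
grip_width: 0.586
finger_force: 0.0
time: 7.4
position: [478.2, -100.5, 285.5]
orientation: [-3.141, -0.001, 1.641]
force: [-0.9, -0.1, 0.2]
grip_width: 0.589
finger_force: 0.0
[ 478.18156534 -100.47275055  285.54737513] [-3.14062143e+00 -6.74629287e-04  1.64113225e+00] [-4.50649661e-01 -4.32618447e-02  1.77884791e+00  1.03090567e-04
  1.40718475e+00 -5.21002763e-01]
```

View pics/w2.png

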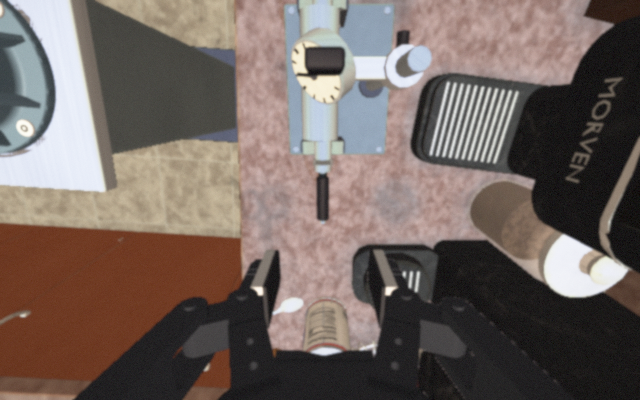

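The wrist view shows the sleeve from (322,177) to (322,219), the dial at (322,75) and the column top at (410,63).

```bash
python3 - <<'E'
from h import *
W=np.load("pics/W2.npy");im=cv2.imread("pics/w2.png");d=np.load("pics/w2.npy");c=bot.calibration("wrist")
crop(im,275,375,25,185,5,"pics/c4.png")
v,u=np.mgrid[0:230,270:400];Z=d[0:230,270:400]
P=np.stack([(u-c["cx"])/c["fx"]*Z,(v-c["cy"])/c["fy"]*Z,Z],-1)@W[:3,:3].T+W[:3,3]
z=P[...,2]
def st(m,n):
    p=P[m];print(n,len(p),p.min(0).round(1),p.max(0).round(1),p.mean(0).round(1))
for v0 in(185,195,205,212):
    st((abs(v-v0)<=2)&(z>100)&(u>305)&(u<340),"sleeve%d"%v0)
for v0 in(120,125,130): # barrel
    k=(v==v0)&(z>88)&(z<112)&(u>295)&(u<350);p=P[k]
    A=np.c_[2*p[:,0],2*p[:,2],np.ones(len(p))];b=p[:,0]**2+p[:,2]**2
    q=np.linalg.lstsq(A,b,rcond=None)[0];print("barrel",v0,p[:,1].mean().round(),q[:2].round(1),np.sqrt(q[2]+q[0]**2+q[1]**2).round(1),p[:,0].min().round(1),p[:,0].max().round(1),p[:,2].max().round(1))
st((z>205)&(z<214)&(u>380),"col")
E
```

```text
sleeve185 66 [468.2 -97.4 110.9] [481.5 -16.8 406. ] [474.8 -92.7 119.3]
sleeve195 65 [ 468.9 -109.3  110.1] [482.4 -16.8 406. ] [ 475.5 -103.7  119.5]
sleeve205 65 [ 469.6 -120.9  109.5] [483.3 -16.8 406. ] [ 476.2 -115.   119.4]
sleeve212 65 [ 470.2 -129.5  108.6] [ 484.  -121.6  117.8] [ 477.  -124.8  114.7]
barrel 120 -28.0 [467.  84.] 19.0 448.3 485.1 104.3
barrel 125 -33.0 [467.5  83.9] 19.2 448.5 485.6 103.7
barrel 130 -38.0 [468.1  84.3] 18.6 450.0 486.0 104.0Traceback (most recent call last):
  File "<stdin>", line 15, in <module>
  File "<stdin>", line 8, in st
    return umr_minimum(a, axis, None, out, keepdims, initial, where)
ValueError: zero-size array to reduction operation minimum which has no identity
```

View pics/c4.png

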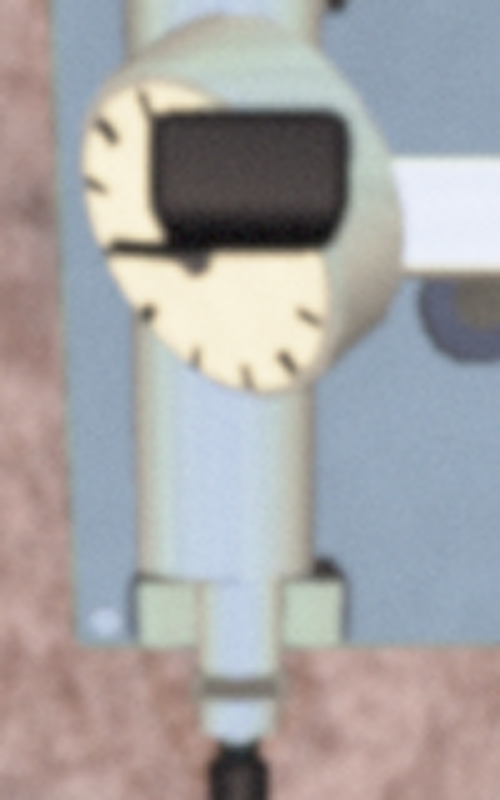

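```bash
cat > dial.py <<'E'
from h import *
from scipy.optimize import least_squares
def frame(az,el):
    n=np.array([np.cos(az)*np.cos(el),np.sin(az)*np.cos(el),np.sin(el)])
    up=np.array([0,0,1])-n*n[2];up/=np.linalg.norm(up)
    return n,up,np.cross(up,n)*1.0   # third: viewer's right = up x n
def proj(W,p):
    c=bot.calibration("wrist");q=(np.linalg.inv(W)@np.c_[p,np.ones(len(p))].T)[:3]
    return np.c_[c["fx"]*q[0]/q[2]+c["cx"],c["fy"]*q[1]/q[2]+c["cy"]]
E
python3 - <<'E'
from dial import *
W=np.load("pics/W2.npy")
t=np.array([(145,100),(105,130),(93,183),(147,313),(197,358),(248,378),(288,362),(308,318)],float)
px=t/5+[275,25]-.4
ptr=np.array([(105,245),(150,249)])/5+[275,25]-.4
best=None
for k in (24,30,36,40):
  idx=np.array([0,-1,-2,-4,-5,-6,-7,-8])*np.radians(k)
  for az0 in(-2.6,-1.6):
    def model(p):
        n,up,r=frame(p[0],p[1]);C=p[2:5];a=p[5]+idx
        return proj(W,C+p[6]*(np.cos(a)[:,None]*up+np.sin(a)[:,None]*r))
    f=lambda p:np.r_[(model(p)-px).ravel(),(p[2]-470)/4,(p[3]-13)/8,(p[4]-172)/3,(p[6]-22)/1.5]
    for a0 in(-1,0,1,4,5):
        s=least_squares(f,[az0,.7,468,8,172,a0,22])
        if best is None or s.cost<best[0]-1e-6: best=(s.cost,k,s.x);print(k,s.cost.round(3),s.x.round(3))
cost,k,p=best
n,up,r=frame(p[0],p[1])
c=bot.calibration("wrist")
for u,v in ptr:
    d=W[:3,:3]@[(u-c["cx"])/c["fx"],(v-c["cy"])/c["fy"],1];o=W[:3,3]
    q=o+d*((p[2:5]-o)@n)/(d@n)-p[2:5];print("pointer pt ang",np.arctan2(q@r,q@up)%6.283,np.linalg.norm(q))
print("tick angles deg",np.degrees(p[5]+np.array([0,-1,-2,-4,-5,-6,-7,-8])*np.radians(k))%360)
E
```

```text
24 28.663 [ -2.509   0.88  465.45   12.127 172.128  -1.64   22.203]
24 13.109 [  0.49    0.863 465.709  11.477 171.888   1.297  21.603]
30 2.456 [ -2.372   0.603 462.297   7.904 171.903  -1.052  21.478]Traceback (most recent call last):
  File "<stdin>", line 15, in <module>
    return func(*args, **kwargs)
    result = trf(vector_fun.fun, vector_fun.jac, x0, f0, J0, lb, ub, ftol, xtol,
                 gtol, max_nfev, x_scale, loss_function, tr_solver,
                 tr_options.copy(), verbose, callback=callback_wrapped)
    return trf_no_bounds(
        fun, jac, x0, f0, J0, ftol, xtol, gtol, max_nfev, x_scale,
        loss_function, tr_solver, tr_options, verbose, callback=callback)
    J = jac(x)
    self._update_jac()
    ~~~~~~~~~~~~~~~~^^
    self.J = self.jac_wrapped(xp_copy(self.x), f0=self.f)
             ~~~~~~~~~~~~~~~~^^^^^^^^^^^^^^^^^^^^^^^^^^^^
    J, dct = approx_derivative(
             ~~~~~~~~~~~~~~~~~^
        self.fun,
        ^^^^^^^^^
    ...<2 lines>...
        **self.finite_diff_options,
        ^^^^^^^^^^^^^^^^^^^^^^^^^^^
    )
    ^
    J, _nfev = _dense_
[... 191 characters left out ...]
^^^^
                             mf)
                             ^^^
    df = [f_eval - f0 for f_eval in f_evals]
                                    ^^^^^^^
    f = np.atleast_1d(self.fun(x, *self.args, **self.kwargs))
                      ~~~~~~~~^^^^^^^^^^^^^^^^^^^^^^^^^^^^^^
    return np.atleast_1d(self.fun(x))
                         ~~~~~~~~^^^
    return self.f(x, *self.args, **self.kwargs)
           ~~~~~~^^^^^^^^^^^^^^^^^^^^^^^^^^^^^^
  File "<stdin>", line 13, in <lambda>
  File "<stdin>", line 12, in model
  File "dial.py", line 8, in proj
    c=bot.calibration("wrist");q=(np.linalg.inv(W)@np.c_[p,np.ones(len(p))].T)[:3]
ValueError: time passes only in moves, steps and waits
```

```bash
python3 - <<'E'
import numpy as np
from dial import frame
W=np.load("pics/W2.npy");c=dict(fx=279.378,cx=323.756,cy=204.292)
p=np.array([-2.372,.603,462.297,7.904,171.903]);n,up,r=frame(*p[:2]);o=W[:3,3]
for x,y in((105,244),(150,249),(195,258),(147,313),(93,183)):
    u,v=x/5+275-.4,y/5+25-.4
    d=W[:3,:3]@[(u-c["cx"])/c["fx"],(v-c["cy"])/c["fx"],1]
    q=o+d*((p[2:5]-o)@n)/(d@n)-p[2:5];print((x,y),(np.arctan2(q@r,q@up)%6.283).round(2),np.linalg.norm(q).round(1))
E
```

```text
(105, 244) 3.71 22.2
(150, 249) 3.67 11.5
(195, 258) 2.96 2.3
(147, 313) 3.14 21.6
(93, 183) 4.18 21.7
```

The dial fit uses 30° ticks with the rest mark under the tab. It puts the pointer at about 3.68 rad, or 12.3 mm, which is too deep. I'll take the tab again and raise the head about 1.9 mm.

```bash

python3 -m handwheel '[0,0,0,0.143,0.05,0,0,0,0.143,0.05,0,0,0,0.143,0.05,0,0,0,0.143,0.05,0,0,0,0.143,0.05,0,0,0,0.143,0.05,0,0,0,0.143,0.05,0,0,0,0.143,0.05]'
python3 -m handwheel '[0,0,0,0.143,0.05,0,0,0,0.143,0.05,0,0,0,0.143,0.05,0,-0.03,0,0,0.05,0,-0.03,0,0,0.05,0,-0.03,0,0,0.05,0,-0.025,0,0,0.05,0,0,0,0,0.05]'
python3 -m handwheel '[0,0,0.02,0,0.05,0,0,0.02,0,0.05,0,0,0.015,0,0.05,0,0,0.01,0,0.05,0,0,0.005,0,0.05,0,0,0,0,0.05]'
python3 -m handwheel '[0,0,0,0,0.03,0,0,0,0,0.02,0,0,0,0,0.01,0,0,0,0,0.005,0,0,0,0,0.005,0,0,0,0,0.005]' 40
```

```text
time: 8.25
position: [478.3, -100.6, 285.9]
orientation: [-3.141, 0.0, 0.486]
force: [0.5, 0.8, 0.1]
grip_width: 0.582
finger_force: 0.0
time: 9.05
position: [470.2, 16.5, 286.0]
orientation: [-3.141, 0.0, 0.066]
force: [-0.7, -0.7, 0.0]
grip_width: 0.583
finger_force: 0.0
time: 9.65
position: [470.6, 13.7, 215.8]
orientation: [-3.141, 0.001, 0.065]
force: [-0.2, -0.6, -0.5]
grip_width: 0.584
finger_force: 0.0
time: 10.25
position: [471.4, 13.0, 217.3]
orientation: [3.139, -0.001, 0.067]
force: [-0.4, -4.9, 2.1]
grip_width: 0.149
finger_force: 42.4
```

```bash

python3 -m handwheel '[0,0,-0.001,0,0.005,0,0,-0.001,0,0.005,0,0,-0.0005,0,0.005,0,0,0,0,0.005,0,0,0,0,0.005]'
python3 -m handwheel '[0,0,0,0,0.03,0,0,0,0,0.05,0,0,0,0,0.05,0,0,-0.01,0,0.05,0,0,-0.02,0,0.05,0,0,-0.02,0,0.05,0,0,-0.02,0,0.05,0,0,0,0,0.05]'
python3 -m handwheel '[0,0.03,0,0,0.05,0,0.03,0,0,0.05,0,0.03,0,0,0.05,0,0.025,0,0,0.05,0,0,0,-0.143,0.05,0,0,0,-0.143,0.05,0,0,0,-0.143,0.05,0,0,0,-0.143,0.05]'
python3 -m handwheel '[0,0,0,-0.143,0.05,0,0,0,-0.143,0.05,0,0,0,-0.143,0.05,0,0,0,-0.143,0.05,0,0,0,-0.143,0.05,0,0,0,-0.143,0.05,0,0,0,-0.143,0.05,0,0,0,0,0.05]'
python3 - <<'E'
from h import *
s=bot.get_state();im,d=bot.grab_frame("wrist");W=wcam(s);print(s["position"],s["orientation"])
cv2.imwrite("pics/w3.png",im);np.save("pics/w3.npy",d);np.save("pics/W3.npy",W)
a=[cv2.resize(cv2.imread(f"pics/{n}.png")[30:110,280:360],None,fx=5,fy=5,interpolation=cv2.INTER_CUBIC) for n in("w2","w3")]
cv2.imwrite("pics/c5.png",np.hstack(a))
E
```

```text
time: 10.75
position: [471.4, 13.0, 218.5]
orientation: [3.139, -0.001, 0.066]
force: [4.2, -4.9, -7.0]
grip_width: 0.15
finger_force: 41.1
time: 11.55
position: [472.5, 13.8, 292.6]
orientation: [3.14, -0.006, 0.067]
force: [0.8, -0.1, 0.7]
grip_width: 0.586
finger_force: 0.0
time: 12.35
position: [478.2, -100.6, 288.1]
orientation: [-3.141, 0.0, 0.644]
force: [-0.5, 0.7, 0.1]
grip_width: 0.586
finger_force: 0.0
time: 13.15
position: [478.2, -100.5, 288.2]
orientation: [-3.141, -0.001, 1.641]
force: [1.0, -0.2, -0.2]
grip_width: 0.584
finger_force: 0.0
[ 478.19647025 -100.49939443  288.21262103] [-3.14085603e+00 -5.17165805e-04  1.64110450e+00]
```

View pics/c5.png

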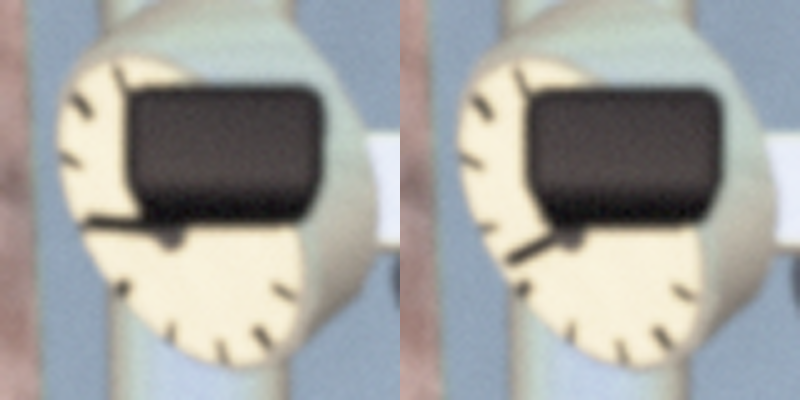

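The pointer (right-hand half of the crop) now lies from the hub at (572,238) to its tip at (510,262). That is between the 180° tick (522,288) and the 210° tick (487,226).

```bash
cat > ang.py <<'E'
import numpy as np
from dial import frame
def ang(W,pts,p=np.array([-2.372,.603,462.297,7.904,171.903]),dz=0):
    c=dict(fx=279.378,cx=323.756,cy=204.292);p=p.copy();p[4]+=dz
    n,up,r=frame(*p[:2]);o=W[:3,3];C=p[2:5]
    for u,v in pts:
        d=W[:3,:3]@[(u-c["cx"])/c["fx"],(v-c["cy"])/c["fx"],1]
        q=o+d*((C-o)@n)/(d@n)-C;print((round(u),round(v)),"ang",(np.arctan2(q@r,q@up)%6.283).round(2),"r",np.linalg.norm(q).round(1))
E
python3 - <<'E'
from ang import *
f=lambda x,y:((x-400)/5+280-.4,y/5+30-.4)
for dz in(0,2):ang(np.load("pics/W3.npy"),[f(*q) for q in((510,262),(535,251),(522,288),(487,226),(478,104))],dz=dz)
E
```

```text
(302, 82) ang 3.36 r 20.1
(307, 80) ang 3.32 r 12.4
(304, 87) ang 3.15 r 21.6
(297, 75) ang 3.67 r 21.3
(295, 50) ang 4.69 r 22.1
(302, 82) ang 3.35 r 20.0
(307, 80) ang 3.31 r 12.4
(304, 87) ang 3.14 r 21.6
(297, 75) ang 3.66 r 21.1
(295, 50) ang 4.68 r 21.7
```

The pointer reads about 3.34 rad, inside the 2.55 to 3.45 band, and the head is let go. Next is the crank sleeve.

```bash

python3 -m handwheel '[-0.0077,-0.0013,0.03,0,0.04,-0.0077,-0.0012,0.03,0,0.035,0,0,0.03,0,0.035,0,0,0.03,0,0.035,0,0,0.025,0,0.035,0,0,0.015,0,0.035,0,0,0.010,0,0.035,0,0,0,0,0.035]' 20
python3 -m handwheel '[0,0,0,0,0.024,0,0,0,0,0.022,0,0,0,0,0.02,0,0,0,0,0.018,0,0,0,0,0.018]' 20
python3 -c "
from h import *
im,d=bot.grab_frame('wrist');cv2.imwrite('pics/w4.png',im)"
```

```text
time: 14.0
position: [476.2, -115.8, 117.5]
orientation: [-3.139, -0.001, 1.638]
force: [-0.1, -0.1, -0.1]
grip_width: 0.411
finger_force: 0.0
time: 14.5
position: [477.3, -116.3, 119.2]
orientation: [3.141, 0.0, 1.64]
force: [-0.7, -0.3, -1.0]
grip_width: 0.213
finger_force: 0.0
```

View pics/w4.png

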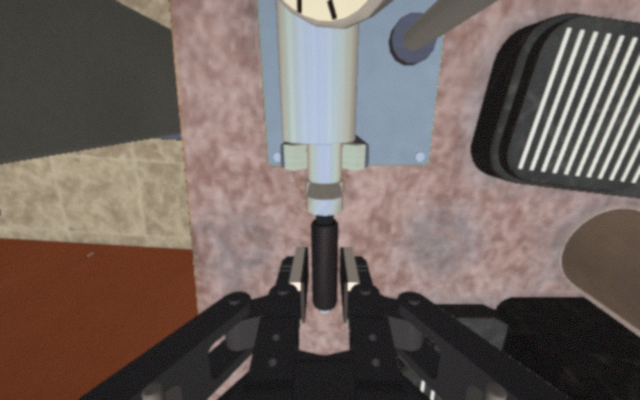

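The fingers straddle the sleeve centrally: inner faces at columns 304 and 344, sleeve at 311 to 338. The barrel centre is at column 318 against the journal at 324.5, so the offset is about 3.4 mm to the robot's side. Closing softly.

```bash

python3 -m handwheel '[0,0,0,0,0.016,0,0,0,0,0.015,0,0,0,0,0.014]' 20
python3 -m handwheel '[0,0,0,0,0.013,0,0,0,0,0.012,0,0,0,0,0.012]' 20
```

```text
time: 14.85
position: [477.1, -116.2, 118.8]
orientation: [3.142, -0.0, 1.64]
force: [0.8, -0.2, 0.0]
grip_width: 0.166
finger_force: 0.1
time: 15.15
position: [477.0, -116.2, 118.8]
orientation: [-3.142, 0.0, 1.64]
force: [0.4, 0.6, 1.0]
grip_width: 0.152
finger_force: 19.8
```

```bash

python3 -m handwheel '[0,0.002,0.0001,0,0.012,0,0.0019,0.0002,0,0.012,0,0.0019,0.0003,0,0.012,0,0.0019,0.0004,0,0.012,0,0.0019,0.0006,0,0.012,0,0.0019,0.0007,0,0.012,0,0.0018,0.0008,0,0.012,0,0.0017,0.0009,0,0.012]'
python3 -m handwheel '[0,0,0,0,0.012]'
```

```text
time: 15.95
position: [492.4, -115.3, 114.9]
orientation: [3.141, 0.0, 1.64]
force: [-1.1, 0.4, 4.2]
grip_width: 0.153
finger_force: 20.1
time: 16.05
position: [492.6, -115.3, 114.8]
orientation: [3.141, 0.0, 1.64]
force: [1.5, 0.2, 1.4]
grip_width: 0.152
finger_force: 20.0
```

```bash

python3 -m handwheel '[0,0.0017,0.0011,0,0.012,0,0.0016,0.0011,0,0.012,0,0.0015,0.0012,0,0.012,0,0.0014,0.0014,0,0.012,0,0.0014,0.0014,0,0.012,0,0.0012,0.0015,0,0.012,0,0.0011,0.0016,0,0.012,0,0.0011,0.0017,0,0.012]'
python3 -m handwheel '[0,0,0,0,0.012]'
```

```text
time: 16.85
position: [503.5, -114.5, 103.8]
orientation: [3.141, 0.0, 1.64]
force: [3.1, 0.5, 3.7]
grip_width: 0.153
finger_force: 20.2
time: 16.95
position: [503.5, -114.5, 103.6]
orientation: [3.141, 0.0, 1.64]
force: [5.2, 0.1, 0.1]
grip_width: 0.151
finger_force: 20.0
```

```bash

python3 -m handwheel '[0,0.0009,0.0017,0,0.012,0,0.0008,0.0018,0,0.012,0,0.0007,0.0019,0,0.012,0,0.0006,0.0019,0,0.012,0,0.0004,0.0019,0,0.012,0,0.0003,0.0019,0,0.012,0,0.0002,0.0019,0,0.012,0,0.0001,0.002,0,0.012]'
python3 -m handwheel '[0,0,0,0,0.012]'
```

```text
time: 17.75
position: [507.4, -114.2, 88.6]
orientation: [3.141, 0.0, 1.64]
force: [5.5, -0.2, 1.4]
grip_width: 0.154
finger_force: 20.0
time: 17.85
position: [507.2, -114.2, 88.3]
orientation: [3.141, 0.0, 1.64]
force: [6.1, -0.9, -0.5]
grip_width: 0.152
finger_force: 19.9
```

```bash

python3 -m handwheel '[0,0.0002,0.002,0,0.012,0,0,0.0019,0,0.012,0,-0.0002,0.0019,0,0.012,0,-0.0004,0.0019,0,0.012,0,-0.0006,0.0019,0,0.012,0,-0.0007,0.0019,0,0.012,0,-0.0008,0.0018,0,0.012,0,-0.0009,0.0017,0,0.012]'
python3 -m handwheel '[0,0,0,0,0.012]'
```

```text
time: 18.65
position: [503.1, -114.2, 73.4]
orientation: [-3.141, -0.0, 1.64]
force: [3.9, 0.4, -2.2]
grip_width: 0.152
finger_force: 19.8
time: 18.75
position: [502.8, -114.2, 73.2]
orientation: [-3.14, -0.001, 1.64]
force: [1.6, -0.0, -3.0]
grip_width: 0.149
finger_force: 19.7
```

```bash

python3 -m handwheel '[0,-0.0011,0.0017,0,0.012,0,-0.0011,0.0016,0,0.012,0,-0.0012,0.0015,0,0.012,0,-0.0014,0.0014,0,0.012,0,-0.0014,0.0014,0,0.012,0,-0.0015,0.0012,0,0.012,0,-0.0016,0.0011,0,0.012,0,-0.0017,0.0011,0,0.012]'
python3 -m handwheel '[0,0,0,0,0.012]'
```

```text
time: 19.55
position: [492.4, -115.2, 62.7]
orientation: [-3.141, -0.0, 1.64]
force: [0.5, 0.0, 0.9]
grip_width: 0.153
finger_force: 20.0
time: 19.65
position: [492.1, -115.2, 62.6]
orientation: [-3.141, -0.0, 1.64]
force: [-0.2, 0.1, -1.3]
grip_width: 0.152
finger_force: 19.9
```

Forces stay light. On through the bottom.

```bash

python3 -m handwheel '[0,-0.0017,0.0009,0,0.012,0,-0.0018,0.0008,0,0.012,0,-0.0019,0.0007,0,0.012,0,-0.0019,0.0006,0,0.012,0,-0.0019,0.0004,0,0.012,0,-0.0019,0.0003,0,0.012,0,-0.0019,0.0002,0,0.012,0,-0.002,0.0001,0,0.012]'
python3 -m handwheel '[0,0,0,0,0.012]'
```

```text
time: 20.45
position: [477.6, -116.2, 58.8]
orientation: [3.141, 0.0, 1.64]
force: [1.2, 0.8, 0.9]
grip_width: 0.15
finger_force: 20.0
time: 20.55
position: [477.3, -116.3, 58.8]
orientation: [-3.141, 0.0, 1.64]
force: [0.1, -0.3, 1.3]
grip_width: 0.156
finger_force: 20.1
```

```bash

python3 -m handwheel '[0,-0.002,-0.0001,0,0.012,0,-0.0019,-0.0002,0,0.012,0,-0.0019,-0.0003,0,0.012,0,-0.0019,-0.0004,0,0.012,0,-0.0019,-0.0006,0,0.012,0,-0.0019,-0.0007,0,0.012,0,-0.0018,-0.0008,0,0.012,0,-0.0017,-0.0009,0,0.012]'
python3 -m handwheel '[0,0,0,0,0.012]'
```

```text
time: 21.35
position: [462.6, -117.3, 62.9]
orientation: [3.141, 0.0, 1.64]
force: [1.5, 0.9, 0.5]
grip_width: 0.158
finger_force: 20.0
time: 21.45
position: [462.5, -117.3, 63.0]
orientation: [-3.141, 0.0, 1.64]
force: [-0.4, -0.1, 0.9]
grip_width: 0.151
finger_force: 20.1
```

```bash

python3 -m handwheel '[0,-0.0017,-0.0011,0,0.012,0,-0.0016,-0.0011,0,0.012,0,-0.0015,-0.0012,0,0.012,0,-0.0014,-0.0014,0,0.012,0,-0.0014,-0.0014,0,0.012,0,-0.0012,-0.0015,0,0.012,0,-0.0011,-0.0016,0,0.012,0,-0.0011,-0.0017,0,0.012]'
python3 -m handwheel '[0,0,0,0,0.012]'
```

```text
time: 22.25
position: [451.6, -118.0, 73.9]
orientation: [3.142, -0.0, 1.64]
force: [2.7, -0.2, -0.7]
grip_width: 0.156
finger_force: 19.9
time: 22.35
position: [451.6, -118.0, 74.0]
orientation: [-3.142, 0.0, 1.64]
force: [1.3, 0.6, 1.8]
grip_width: 0.156
finger_force: 20.0
```

```bash

python3 -m handwheel '[0,-0.0009,-0.0017,0,0.012,0,-0.0008,-0.0018,0,0.012,0,-0.0007,-0.0019,0,0.012,0,-0.0006,-0.0019,0,0.012,0,-0.0004,-0.0019,0,0.012,0,-0.0003,-0.0019,0,0.012,0,-0.0002,-0.0019,0,0.012,0,-0.0001,-0.002,0,0.012]'
python3 -m handwheel '[0,0,0,0,0.012]'
```

```text
time: 23.15
position: [447.6, -118.2, 88.9]
orientation: [-3.141, -0.0, 1.64]
force: [1.9, -0.1, -2.0]
grip_width: 0.152
finger_force: 19.8
time: 23.25
position: [447.7, -118.2, 89.0]
orientation: [-3.141, -0.0, 1.64]
force: [2.1, 0.3, 0.6]
grip_width: 0.152
finger_force: 19.9
```

```bash

python3 -m handwheel '[0,0.0001,-0.002,0,0.012,0,0.0002,-0.0019,0,0.012,0,0.0003,-0.0019,0,0.012,0,0.0004,-0.0019,0,0.012,0,0.0006,-0.0019,0,0.012,0,0.0007,-0.0019,0,0.012,0,0.0008,-0.0018,0,0.012,0,0.0009,-0.0017,0,0.012]'
python3 -m handwheel '[0,0,0,0,0.012]'
```

```text
time: 24.05
position: [451.6, -117.9, 103.8]
orientation: [-3.141, -0.0, 1.64]
force: [0.3, 0.5, -2.4]
grip_width: 0.15
finger_force: 19.7
time: 24.15
position: [451.8, -117.9, 104.0]
orientation: [-3.142, -0.0, 1.64]
force: [0.6, 0.2, -0.7]
grip_width: 0.157
finger_force: 19.9
```

```bash

python3 -m handwheel '[0,0.0011,-0.0017,0,0.012,0,0.0011,-0.0016,0,0.012,0,0.0012,-0.0015,0,0.012,0,0.0014,-0.0014,0,0.012,0,0.0014,-0.0014,0,0.012,0,0.0015,-0.0012,0,0.012,0,0.0016,-0.0011,0,0.012,0,0.0017,-0.0011,0,0.012]'
python3 -m handwheel '[0,0,0,0,0.012]'
```

```text
time: 24.95
position: [462.6, -117.2, 114.8]
orientation: [-3.141, -0.0, 1.64]
force: [-1.4, -0.4, -1.8]
grip_width: 0.149
finger_force: 19.8
time: 25.05
position: [463.0, -117.2, 115.0]
orientation: [3.141, 0.0, 1.64]
force: [-1.5, 1.1, 0.9]
grip_width: 0.154
finger_force: 19.9
```

```bash

python3 -m handwheel '[0,0.0017,-0.0009,0,0.012,0,0.0018,-0.0008,0,0.012,0,0.0019,-0.0007,0,0.012,0,0.0019,-0.0006,0,0.012,0,0.0019,-0.0004,0,0.012,0,0.0019,-0.0003,0,0.012,0,0.0019,-0.0002,0,0.012,0,0.002,-0.0001,0,0.012]'
python3 -m handwheel '[0,0,0,0,0.012]'
```

```text
time: 25.85
position: [477.9, -116.2, 118.9]
orientation: [3.141, 0.0, 1.64]
force: [-2.6, 0.4, 1.1]
grip_width: 0.156
finger_force: 20.0
time: 25.95
position: [478.2, -116.2, 118.9]
orientation: [3.141, 0.0, 1.64]
force: [-1.0, -0.2, -0.8]
grip_width: 0.151
finger_force: 19.9
```

A whole turn is done with light forces. Now on about 48° to the estimated high spot.

```bash

python3 -m handwheel '[0,0.0018,0.0001,0,0.012,0,0.0018,0.0002,0,0.012,0,0.0018,0.0003,0,0.012,0,0.0018,0.0004,0,0.012,0,0.0018,0.0006,0,0.012,0,0.0018,0.0007,0,0.012,0,0.0018,0.0008,0,0.012,0,0.0017,0.0009,0,0.012]'
python3 -m handwheel '[0,0.0017,0.0011,0,0.012,0,0.0016,0.0011,0,0.012,0,0.0015,0.0012,0,0.012,0,0.0014,0.0014,0,0.012,0,0.0014,0.0014,0,0.012,0,0,0,0,0.012,0,0,0,0,0.012]'
python3 -m handwheel '[0,0,0,0,0.014,0,0,0,0,0.016,0,0,0,0,0.02,0,0,0,0,0.028,0,0,0,0,0.035,0,0,0,0,0.035]'
python3 -m handwheel '[0,0,-0.01,0,0.035,0,0,-0.02,0,0.035,0,0,-0.03,0,0.035,0,0,-0.03,0,0.035,0,0,-0.03,0,0.035,0.008,-0.011,-0.03,0,0.035,0.008,-0.011,-0.028,0,0.035,0,0,0,0,0.035]'
python3 - <<'E'
from h import *
s=bot.get_state();im,d=bot.grab_frame("wrist");W=wcam(s);print(s["position"],s["orientation"])
cv2.imwrite("pics/w5.png",im);np.save("pics/w5.npy",d);np.save("pics/W5.npy",W)
from dial import frame
cal=dict(fx=279.378,cx=323.756,cy=204.292)
p=np.array([-2.372,.603,462.297,7.904,171.903])
def read(n,k,dz=0):
    im=cv2.cvtColor(cv2.imread(f"pics/{n}.png"),cv2.COLOR_BGR2GRAY).astype(np.float32);W=np.load(f"pics/{k}.npy")
    nn,up,r=frame(*p[:2]);C=p[2:5]+[0,0,dz];a=np.arange(1.6,5.6,.02);R=np.arange(9,18.1,1)
    Q=C+R[None,:,None]*(np.cos(a)[:,None,None]*up+np.sin(a)[:,None,None]*r)
    q=(Q.reshape(-1,3)-W[:3,3])@W[:3,:3]
    u=cal["fx"]*q[:,0]/q[:,2]+cal["cx"];v=cal["fx"]*q[:,1]/q[:,2]+cal["cy"]
    g=cv2.remap(im,u.astype(np.float32).reshape(len(a),-1),v.astype(np.float32).reshape(len(a),-1),cv2.INTER_LINEAR)
    out=g[:,2:].mean(1);m=(a<4.6)
    i=np.where(m,out,999).argmin();print(n,"pointer",a[i].round(2),out[i].round(),"field",[int(x) for x in out[::10]])
read("w2","W2");read("w3","W3",1);read("w5","W5",1)
def prof(n,k):
    d=np.load(f"pics/{n}.npy");W=np.load(f"pics/{k}.npy");v,u=np.mgrid[60:230,270:380];Z=d[60:230,270:380]
    P=(np.stack([(u-cal["cx"])/cal["fx"]*Z,(v-cal["cy"])/cal["fx"]*Z,Z],-1)@W[:3,:3].T+W[:3,3]).reshape(-1,3)
    S=P-[469.5,13.4,0];x=S[:,0]*np.cos(.067)+S[:,1]*np.sin(.067);y=-S[:,0]*np.sin(.067)+S[:,1]*np.cos(.067);z=P[:,2]
    for nm,lo,hi,zl,zh in(("barrel",-60,-38,86,110),("journal",-96,-82,82,95),("sleeve",-145,-102,84,120)):
        m=(y>lo)&(y<hi)&(z>zl)&(z<zh)&(abs(x)<40)
        if m.sum()>5:print(n,nm,m.sum(),"x",np.percentile(x[m],[2,98]).round(1),x[m].mean().round(1),"ztop",np.percentile(z[m],95).round(1))
for n,k in(("w2","W2"),("w3","W3"),("w5","W5")):prof(n,k)
E
```

```text
time: 26.75
position: [492.4, -115.3, 114.9]
orientation: [3.141, 0.0, 1.64]
force: [-0.7, 0.3, 3.2]
grip_width: 0.154
finger_force: 20.2
time: 27.45
position: [500.0, -114.8, 108.6]
orientation: [3.14, 0.0, 1.64]
force: [3.3, 0.0, 0.9]
grip_width: 0.155
finger_force: 20.1
time: 28.05
position: [499.2, -114.6, 108.4]
orientation: [-3.141, -0.0, 1.64]
force: [0.2, -0.2, -0.8]
grip_width: 0.408
finger_force: 0.0
time: 28.85
position: [477.5, -100.4, 291.8]
orientation: [3.135, 0.004, 1.64]
force: [1.5, -0.3, -0.8]
grip_width: 0.41
finger_force: 0.0
[ 477.53287024 -100.38011259  291.80719706] [3.1345126  0.00393511 1.64039013]
w2 pointer 3.68 76.0 field [239, 240, 239, 239, 238, 237, 240, 238, 236, 235, 136, 189, 239, 235, 233, 222, 195, 144, 72, 68]
w3 pointer 3.36 88.0 field [239, 240, 240, 239, 239, 238, 240, 238, 221, 117, 237, 239, 239, 235, 233, 222, 194, 141, 73, 67]
w5 pointer 3.7 78.0 field [239, 240, 239, 239, 239, 238, 240, 238, 236, 238, 175, 138, 238, 237, 235, 228, 202, 149, 79, 67]
w2 barrel 744 x [-24.  13.] -5.2 ztop 103.2
w2 journal 78 x [-12.6   8.3] -2.0 ztop 93.5
w2 sleeve 484 x [-8.6  4.9] -1.9 ztop 117.1
w3 barrel 746 x [-23.1  13. ] -5.1 ztop 103.2
w3 journal 73 x [-12.6   8.4] -1.6 ztop 91.5
w3 sleeve 481 x [-8.6  5. ] -1.8 ztop 117.1
w5 barrel 731 x [-20.3  16.5] -2.0 ztop 104.4
w5 journal 153 x [-11.7  18.3] -1.5 ztop 93.1
w5 sleeve 427 x [13.8 27. ] 20.1 ztop 107.2
```

```bash

python3 -m handwheel '[0,0,0.003,0,0.035,0,0,0,0,0.035,0,0,0,0,0.035]'
python3 - <<'E'
from h import *
s=bot.get_state();im,d=bot.grab_frame("wrist");W=wcam(s);print(s["position"],s["orientation"])
cv2.imwrite("pics/w6.png",im);np.save("pics/W6.npy",W);np.save("pics/w6.npy",d)
from dial import frame
cal=dict(fx=279.378,cx=323.756,cy=204.292);p=np.array([-2.372,.603,462.297,7.904,171.903])
def read(n,dz,lo,hi,R):
    g0=cv2.cvtColor(cv2.imread(f"pics/{n}.png"),cv2.COLOR_BGR2GRAY).astype(np.float32);W=np.load(f"pics/{n.upper()}.npy")
    nn,up,r=frame(*p[:2]);C=p[2:5]+[0,0,dz];a=np.arange(lo,hi,.01)
    Q=C+R[None,:,None]*(np.cos(a)[:,None,None]*up+np.sin(a)[:,None,None]*r);q=(Q.reshape(-1,3)-W[:3,3])@W[:3,:3]
    u=(cal["fx"]*q[:,0]/q[:,2]+cal["cx"]).astype(np.float32).reshape(len(a),-1);v=(cal["fx"]*q[:,1]/q[:,2]+cal["cy"]).astype(np.float32).reshape(len(a),-1)
    o=cv2.remap(g0,u,v,cv2.INTER_LINEAR).mean(1);w=np.clip(200-o,0,None);return ((w*a).sum()/w.sum()).round(3)
for n,dz in(("w2",0),("w3",1),("w5",1),("w6",1)):
    print(n,"pointer",read(n,dz,2.9,4.1,np.arange(12,18.1,1)),"ticks 2.62,3.14,4.19:",[read(n,dz,t-.15,t+.15,np.arange(20.5,23,.5)) for t in(2.618,3.1416,4.189)])
E
```

```text
time: 29.2
position: [475.9, -100.1, 282.1]
orientation: [-3.139, -0.001, 1.64]
force: [0.2, -0.3, -0.1]
grip_width: 0.409
finger_force: 0.0
[ 475.91296433 -100.11898135  282.08693523] [-3.13901703e+00 -1.43070925e-03  1.63958453e+00]
w2 pointer 3.677 ticks 2.62,3.14,4.19: [np.float64(2.622), np.float64(3.138), np.float64(4.17)]
w3 pointer 3.356 ticks 2.62,3.14,4.19: [np.float64(2.622), np.float64(3.136), np.float64(4.172)]
w5 pointer 3.72 ticks 2.62,3.14,4.19: [np.float64(2.614), np.float64(3.136), np.float64(4.175)]
w6 pointer 3.719 ticks 2.62,3.14,4.19: [np.float64(2.613), np.float64(3.14), np.float64(4.173)]
```

The dial rose 0.36 rad (1.2 mm) and the barrel is now centred on its axis in the picture. Both put the high spot within about 6° of the plunger, so I'm handing in.

```bash
python3 -c "
from station import bot
print(bot.close_job())"
```

```text
the job is handed in; nothing more can be done
None
```

The job is handed in, but no verdict was returned. The gauge is down and let go; it first read about 3.7 rad, so I raised it to 3.35. The roller was cranked one full turn with wrist forces under about 7 N, the pointer being read only before and after the turn, and is left with its high spot an estimated 6° from the plunger (pointer about 3.72 rad).

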